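Push the ribbon cassette home and lock it

TASK

Get the badge printer on the check-in desk ready: push the black ribbon cassette along its channel until it is fully home against the white housing, and then push the lock lever on top of the housing to the left, past its first detent, all the way to the second stop so that it stays there. Only push with the fingertips: do not lift or tip the cassette, leave the lever alone until the cassette is home, and leave everything else on the desk where it stands.

Things in the scene. Friction and masses are not known exactly. Their poses are not given: they have to be found in the camera images.
- printer: badge printer, fixed on the desk, 250 mm deep (own x, -130 to 120), 260 wide (own y). Origin: at desk level, midway across, under the line where deck and housing meet; x points from deck to housing, away from the robot within 0.35 rad of yaw. Front: low deck, top 12 mm above the desk. Rear (x 0 to 120): white housing, flat top 100 mm above the desk.
- channel_end (a point): foot of the housing's front face at the middle of the cassette channel, 12 mm above the desk; printer's axes, 0 from its origin in x and y. The channel runs from here 130 mm towards -x along the deck, 65 mm wide, open in front and above, between two walls whose tops are 27 mm above the desk.
- cassette: loose black ribbon cassette, 80 mm long (its x, along the channel), 60 wide, 45 high, 0.13 to 0.25 kg, lying in the channel 20 to 45 mm short of home. Origin: centre of its underside. Fully home, its rear face touches the housing and its origin is 40 mm before channel_end. It slides with plain friction, 1 to 2 N, and stays where it is left.
- cassette_front (a point): middle of the cassette's front face (60 x 45 mm, turned to the robot), 40 mm before its origin, 25 mm above its underside, so 37 mm above the desk and 10 mm above the channel walls: a place to push.
- lock (a joint): travel of the lock lever in m: 0 to 0.003 at the start (open), 0.035 first detent (half locked), 0.070 second stop (locked, end of travel). Each of the two steps takes a push of up to 8 N over its first 15 mm. Let go between 0.020 and 0.050 it springs to the first detent (rests at 0.029 to 0.041); past 0.060 it runs on to the second stop and stays.
- slot_middle (a point): middle of the lever's slot in the housing top, 100 mm above the desk; printer's axes; 45 mm in x from the printer's origin. The lever travels along +y, to the left seen from the robot, from y = -35 to +35 mm about here. A flat steel keeper moved by it slides on the housing's front, 3 mm above the cassette.
- lever_top (a point): centre of the top of the lever's upright black paddle, 137 mm above the desk; moves with it. The paddle is 26 mm along the printer's x, 12 mm along its y (the direction of travel), 36 mm high above the housing top, which is flat and free for 90 mm to its right at the start.
- stapler: black and steel stapler, 130 x 34 x 42 mm, beside the machine's front deck on its left; bystander. Origin: centre of its underside.
- pen: ball pen, 130 mm long, lying right of the machine; bystander. Origin: centre of its underside.
- tape_roll: roll of clear tape, 60 mm across, 20 mm high, lying right of the machine; bystander. Origin: centre of its underside.
- stamp: small rubber stamp with a wooden grip, 42 x 22 mm, 56 mm high, standing on the housing top's rear left corner; bystander. Origin: centre of its underside.
- staple_box: cardboard box of staples, 50 x 30 x 18 mm, on the deck left of the channel; bystander. Origin: centre of its underside.
- mug: white mug, 80 mm across, 95 mm high, left on the desk; bystander. Origin: centre of its underside.
- sanitiser: clear bottle, 60 mm across, 150 mm high, right on the desk; bystander. Origin: centre of its underside.
Things that resemble listed ones, but are neither listed nor needed, are in the scene too. What is shaped like the cassette but red is not meant.

How it is judged:
On the way, in this order (a step that is already met when the one before it is completed fails the run):
1. the cassette is fully home in its channel (x of cassette in the frame of printer above -0.0435 m and z of cassette in the frame of printer below 0.017 m and angle between cassette's own z axis and vertical below 0.06 rad), for 0.2 s.
2. the lock lever is at its second stop, the cassette still home (all of step 1 and value of joint lock above 0.066 m), for 0.3 s.
At the end, for the whole second after the job is handed in: the cassette lies flat in its channel within 3.5 mm of the housing, and the lock lever rests within 4 mm of its second stop (joint over 0.066) (all of step 2 and linear speed of cassette below 0.01 m/s and velocity of joint lock between -0.01 and 0.01 m/s); the robot touches nothing.
It fails at once if the lever is moved over 10 mm from its open position before the cassette is home (value of joint lock above 0.01 m and x of cassette in the frame of printer below -0.046 m).
It fails at once if the cassette is lifted more than 8 mm or tipped more than about 11 degrees (z of cassette in the frame of printer above 0.02 m or angle between cassette's own z axis and vertical above 0.2 rad).
It fails at once if something else on the desk is moved more than 20 mm (distance of any of stapler, pen, tape_roll, stamp, staple_box, mug, sanitiser from where it was at the start of the episode above 0.02 m).
It also fails if it takes over 48 s, if anything falls off the work surface, if the arm or the gripper's body presses on something with over 40 N, if the wrist force passes 120 N, or if a joint passes its speed limit or range.

ROBOT

A 6-joint arm with a two-finger parallel gripper is mounted at the origin on the work surface. World frame = base frame: x ahead of the robot, y to its left, z up, the work surface at z = 0. Lengths are in m, angles in rad, forces in N, time in s.
With the tool pointing down it reaches from about 0.275 to 0.75 m from the base axis. Payload 10.2 kg.
Tool frame: the origin (TCP) lies at the very end of the fingers, on their centre line; the grasp point (between the pads) lies 19 mm behind it; z points along the fingers, y is the direction in which the jaws open and shut (so a half turn about z gives the same grasp; the last joint's range is limited). The gripper opens to 85 mm and grips with 20 to 120 N. Pads are 22 mm wide; open, the fingers measure 114 mm over their backs; the gripper's body (76 mm by 85 mm) begins 54 mm behind the grasp point. The pads swing forward as they close: fully open they stand 13 mm farther back than shut.
Start: joints at [0.934, 0.313, 1.498, -0, 1.331, -0.223], TCP at [0.211, 0.481, 0.231] pointing down, gripper open.
Joint ranges: [-2.94, 2.94], [-0.97, 2.17], [0.19, 2.56], [-1.23, 4.37], [0.02, 3.11], [-2.88, 2.88]. Speed limits (rad/s): [2.39, 2.39, 3.01, 3.14, 3.14, 3.14].

INTERFACE

Orientations are given as [roll, pitch, yaw] about the fixed x, y, z axes, in that order (R = Rz(yaw) Ry(pitch) Rx(roll)).
In Python, from workcell import bot gives the robot as it stands.
- The arm moves only by the tool servo_tool, never from a script. Its argument "increments" is one flat list of numbers, 7 for each row, row after row: the opening, from -1 (shut) to 1 (fully open), then the shift along the tool's x, y, z in mm, then the turn, a rotation vector about the tool's x, y, z in rad. In form: [claw, tx, ty, tz, ax, ay, az, claw, tx, ty, tz, ax, ay, az, ...]. A call has 1 to 10 rows; each row shifts and turns the commanded pose from where the row before left it, along the tool's axes as they then stand; what a row does not reach is not made up. A row lasts 1/8 s, in which the tool goes at most 62.5 mm and 10.7 degrees, less where a joint would pass 70% of its speed; a pose out of reach is approached as far as the arm can. A call with a gripper value outside its range is refused whole. The fingers move at their own pace and stop on an object; "newtons" is the grip in N (left out, the last holds). Time passes only in rows, so rows that do not move let the fingers close. It gives the time, the measured TCP pose, the force and the opening at its end, in the units of the state.
- bot.get_obs(): the state, without advancing time (a new reading comes with each control period).
- bot.read_camera(name): name is "side" or "top"; returns the picture (480x640x3 uint8, blue, green, red); there is no depth.
- bot.camera_info(name): a dict with "mtx" (3x3 intrinsics, pixels), "world_from_camera" (4x4, takes a point from camera to world coordinates). Camera axes: x right, y up, looking along -z (the intrinsics and any distortion apply to the point x, -y, -z); pixel columns grow to the right and rows downward; lengths in m; the calibration is good to about 2 mm. A picture is of the moment at which its call begins. camera_info takes no time and is no camera call.
- bot.close_job(): hands the job in, once; it reports no verdict.
The state is a dict: "clock": time; "joints": joint angles; "joint_vel": joint speeds; "tau": joint torques, N m; "eef_pos": TCP position; "orientation": TCP orientation; "ft_force": force on the tool from outside, world axes, zero at the start; "ft_torque": the same for the moment, N m; "grip_width": finger opening in m.
Only numpy, scipy, OpenCV 4.12 (cv2) and the standard library are available. Lean on these libraries where they do the work, as an engineer would, in place of code of your own. Each camera call takes 0.05 s, during which the arm holds its last target.

## Working session

There is one attempt and no reset: what is moved stays moved. The work goes in short steps, Python scripts to look and compute and a tool call to move; the robot and the scene stay as the last step left them, time stands still between calls to the robot, and variables do not carry over. Pictures are saved under pics/ and viewed, and the job is handed in when it is done.

Besides the shell and the picture viewer there is one more tool, called after "Emit:" as a command line: name --argument value ..., lists and objects as JSON in quotes. servo_tool: Moves the arm, as the interface text tells. Its arguments: {"type":"object","properties":{"increments":{"type":"array"},"newtons":{"type":"number"}},"required":["increments"]}

```bash
mkdir -p pics; ls
python3 - <<'E'
from workcell import bot
import cv2
for n in("top","side"):
    cv2.imwrite(f"pics/{n}0.png",bot.read_camera(n)); i=bot.camera_info(n); print(n,i)
print(bot.get_obs())
E
```

```text
pics
top {'mtx': array([[453.98563885,   0.        , 317.22941077],
       [  0.        , 453.98563885, 238.95168814],
       [  0.        ,   0.        ,   1.        ]]), 'world_from_camera': array([[-0.01306498,  0.99096749, -0.13346434,  0.40744216],
       [-0.99991289, -0.0126978 ,  0.00360201,  0.00552672],
       [ 0.00187477,  0.13349978,  0.99104707,  1.16460017],
       [ 0.        ,  0.        ,  0.        ,  1.        ]])}
side {'mtx': array([[570.68027592,   0.        , 311.02535247],
       [  0.        , 570.68027592, 238.90926673],
       [  0.        ,   0.        ,   1.        ]]), 'world_from_camera': array([[ 0.91178973,  0.28296752, -0.29760522,  0.13668703],
       [-0.410655  ,  0.63074284, -0.65842687, -0.8790804 ],
       [ 0.00139895,  0.72255993,  0.69130687,  1.04652956],
       [ 0.        ,  0.        ,  0.        ,  1.        ]])}
{'clock': 0.1, 'joints': array([ 9.33601709e-01,  3.13383660e-01,  1.49837133e+00, -2.36822974e-05,
        1.33098746e+00, -2.23394954e-01]), 'joint_vel': array([-0.00010515, -0.00223053, -0.00172518, -0.00208707, -0.0007171 ,
        0.00038253]), 'tau': array([ 1.92666230e-03, -4.12899148e+01, -2.60138905e+01, -2.19626463e-04,
        3.09693271e-03,  1.71739401e-05]), 'eef_pos': array([0.21097045, 0.48049218, 0.23079377]), 'orientation': array([-3.14046633e+00, -2.32301006e-04,  2.72779850e+00]), 'ft_force': array([-0.47977756, -0.15638344, -0.03138335]), 'ft_torque': array([-0.05185007,  0.01968647,  0.01123028]), 'grip_width': 0.0854042555985154}
```

View pics/top0.png

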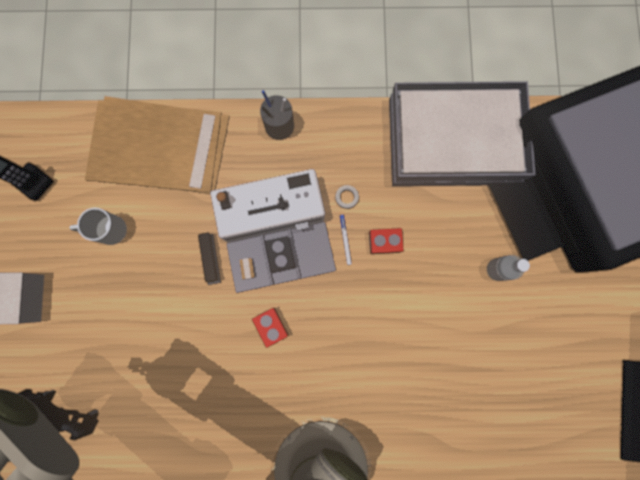

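View pics/side0.png

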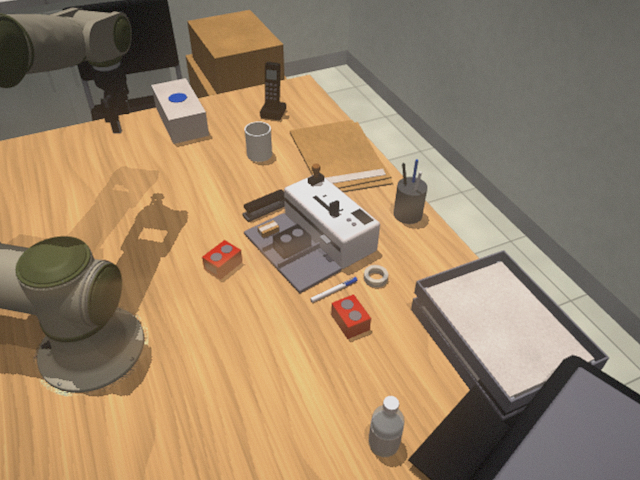

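Run:
```python
import cv2
a=cv2.imread("pics/top0.png")[100:300,200:440]; cv2.imwrite("pics/top0c.png",cv2.resize(a,(720,600),interpolation=cv2.INTER_CUBIC))
a=cv2.imread("pics/side0.png")[110:310,200:440]; cv2.imwrite("pics/side0c.png",cv2.resize(a,(720,600),interpolation=cv2.INTER_CUBIC))
```

```text
(no output)
```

View pics/top0c.png

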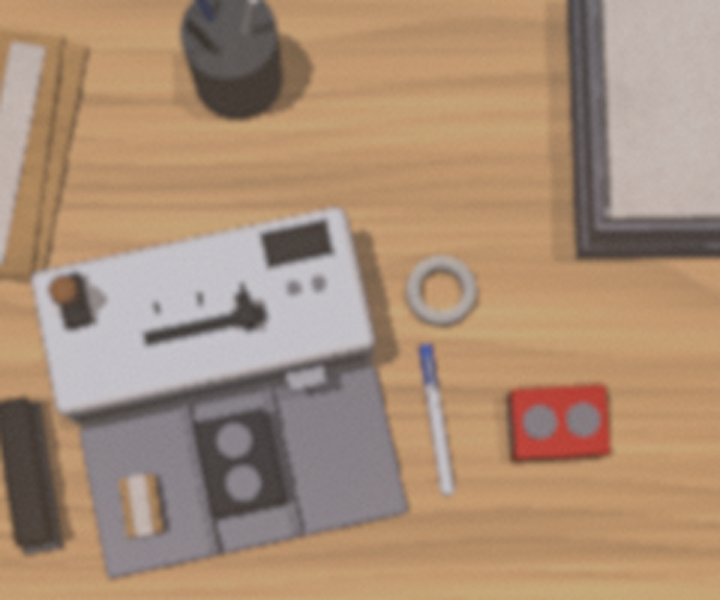

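View pics/side0c.png

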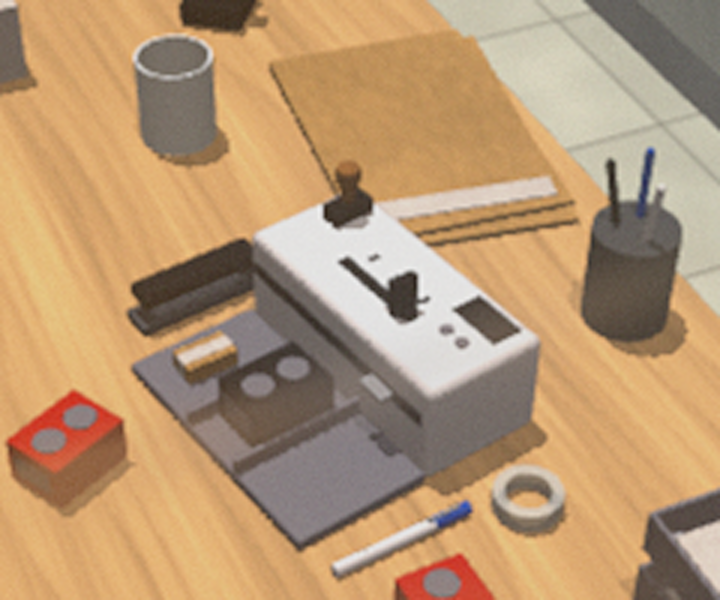

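```bash
cat > h.py <<'E'
import numpy as np
from workcell import bot
from scipy.optimize import least_squares
def cam(n):
    i=bot.camera_info(n); return np.array(i["mtx"]),np.array(i["world_from_camera"])
def proj(n,P):
    K,T=cam(n); p=(np.atleast_2d(P)-T[:3,3])@T[:3,:3]; p=p*[1,-1,-1]; q=p@K.T; return q[:,:2]/q[:,2:]
def onz(n,uv,z):
    K,T=cam(n); d=np.linalg.inv(K)@np.array([uv[0],uv[1],1.]); d=T[:3,:3]@(d*[1,-1,-1]); return T[:3,3]+d*(z-T[2,3])/d[2]
def tc(u,v): return (200+(u+.5)/3-.5,100+(v+.5)/3-.5)
def sc(u,v): return (200+(u+.5)/3-.5,110+(v+.5)/3-.5)
def w(o,p):
    c,s=np.cos(o[2]),np.sin(o[2]); p=np.array(p,float); return np.array([o[0]+c*p[0]-s*p[1],o[1]+s*p[0]+c*p[1],p[2]])
E
python3 - <<'E'
from h import *
obs=[("top",tc(35,272),(.12,.13,.1)),("top",tc(342,208),(.12,-.13,.1)),("top",tc(375,350),(0,-.13,.1)),("top",tc(62,414),(0,.13,.1)),
("top",tc(110,577),(-.13,.13,.012)),("top",tc(407,512),(-.13,-.13,.012)),
("side",sc(253,240),(0,.13,.1)),("side",sc(428,390),(0,-.13,.1)),("side",sc(540,342),(.12,-.13,.1)),("side",sc(133,368),(-.13,.13,.012)),("side",sc(302,545),(-.13,-.13,.012))]
for n,uv,p in obs: print(n,p,onz(n,uv,p[2]).round(4))
def f(o,sel): return np.concatenate([proj(n,w(o,p))[0]-uv for n,uv,p in obs if n in sel])
for sel in (("top",),("side",),("top","side")):
    r=least_squares(f,[.55,.05,.1],args=(sel,),x_scale=.01); print(sel,r.x.round(4),r.fun.round(1))
o=r.x
for t,uv in (("fl",(213,520)),("fr",(289,501)),("rl",(195,425)),("rr",(270,408))):
    P=onz("top",tc(*uv),.057); d=P[:2]-o[:2];c,s=np.cos(o[2]),np.sin(o[2]); print(t,P.round(4),(c*d[0]+s*d[1]).round(4),(-s*d[0]+c*d[1]).round(4))
for n,uv,z in (("top",tc(240,290),.137),("side",sc(403,275),.137)):
    P=onz(n,uv,z); d=P[:2]-o[:2]; print(n,P,(c*d[0]+s*d[1]).round(4),(-s*d[0]+c*d[1]).round(4))
print("lever exp",w(o,(.045,-.035,.137)),proj("top",w(o,(.045,-.035,.137))),proj("side",w(o,(.045,-.035,.137))))
E
```

```text
top (0.12, 0.13, 0.1) [0.6718 0.2542 0.1   ]
top (0.12, -0.13, 0.1) [0.7215 0.008  0.1   ]
top (0, -0.13, 0.1) [ 0.6049 -0.0168  0.1   ]
top (0, 0.13, 0.1) [0.5568 0.2309 0.1   ]
top (-0.13, 0.13, 0.012) [0.4303 0.207  0.012 ]
top (-0.13, -0.13, 0.012) [ 0.4817 -0.0436  0.012 ]
side (0, 0.13, 0.1) [0.5563 0.2229 0.1   ]
side (0, -0.13, 0.1) [ 0.6115 -0.0107  0.1   ]
side (0.12, -0.13, 0.1) [0.7211 0.0027 0.1   ]
side (-0.13, 0.13, 0.012) [0.4301 0.2021 0.012 ]
side (-0.13, -0.13, 0.012) [ 0.4842 -0.0487  0.012 ]
('top',) [0.5811 0.1073 0.1994] [-1.8 -0.5  1.8 -1.2  1.4 -0.8 -1.6  0.6 -0.8  1.   0.9  0.9]
('side',) [0.5828 0.1062 0.2091] [-1.7 -2.2  1.3  2.9  1.9 -1.  -1.1 -0.9 -0.7 -0. ]
('top', 'side') [0.582  0.1068 0.2036] [-1.7 -0.6  1.8 -1.8  1.6 -1.4 -1.4  0.5 -0.3  0.8  1.3  0.3 -1.8 -2.4
  0.6  3.   1.5 -0.8 -1.3 -1.2 -1.5 -0.1]
fl [0.4743 0.116  0.057 ] -0.1036 0.0308
fr [0.489  0.0542 0.057 ] -0.1017 -0.0327
rl [0.5523 0.1308 0.057 ] -0.0242 0.0296
rr [0.5656 0.0693 0.057 ] -0.0236 -0.0334
top [0.64639351 0.08736212 0.137     ] 0.0591 -0.032
side [0.63540686 0.08661847 0.137     ] 0.0482 -0.0305
lever exp [0.63315432 0.08160032 0.137     ] [[282.17415879 201.91260879]] [[334.06759446 202.76741771]]
```

Emit:
servo_tool --increments '[-1,0,0,0,0,0,0.16,-1,0,0,0,0,0,0.16,-1,0,0,0,0,0,0.16,-1,0,0,0,0,0,0.16,-1,0,0,0,0,0,0.16,-1,0,0,0,0,0,0.154,-1,0,0,0,0,0,0]'

```text
clock: 0.98
eef_pos: [0.211, 0.4806, 0.231]
orientation: [-3.141, 0.0, 1.775]
ft_force: [0.9, 0.1, -0.8]
grip_width: -0.0002
```

```bash
cat >> h.py <<'E'
O=np.array([.5820,.1068,.2036])
def st():
    s=bot.get_obs(); p=s["eef_pos"]; d=p[:2]-O[:2]; c,q=np.cos(O[2]),np.sin(O[2])
    F=s["ft_force"]
    print("t",round(s["clock"],2),"printer x,y,z mm",(1e3*np.array([c*d[0]+q*d[1],-q*d[0]+c*d[1],p[2]])).round(1),"rpy",np.round(s["orientation"],3),"Fpr",np.round([c*F[0]+q*F[1],-q*F[0]+c*F[1],F[2]],2),"w",round(s["grip_width"],4),"q",np.round(s["joints"],2))
E
python3 -c "
from h import *
st()"
```

```text
t 0.97 printer x,y,z mm [-287.7  441.1  231. ] rpy [-3.141  0.     1.775] Fpr [ 0.86 -0.09 -0.82] w -0.0002 q [ 0.93  0.31  1.5  -0.    1.33  0.73]
```

Emit:
servo_tool --increments '[-1,-44,15,7,0,0,0,-1,-44,15,7,0,0,0,-1,-44,15,7,0,0,0,-1,-44,15,7,0,0,0,-1,-44,15,7,0,0,0,-1,-44,15,7,0,0,0,-1,-44,15,7,0,0,0,-1,-44,15,7,0,0,0,-1,-44,15,7,0,0,0,-1,-45,15,7,0,0,0]'

```text
clock: 2.22
eef_pos: [0.4475, 0.0776, 0.1611]
orientation: [3.141, -0.0, 1.778]
ft_force: [0.7, 1.0, -0.5]
grip_width: 0.0003
```

Emit:
servo_tool --increments '[-1,0,0,20,0,0,0,-1,0,0,0,0,0,0,-1,0,0,0,0,0,0]'

```text
clock: 2.6
eef_pos: [0.447, 0.0793, 0.1419]
orientation: [3.141, 0.0, 1.776]
ft_force: [0.4, 0.6, 1.0]
grip_width: -0.0002
```

Run:
```python
from h import *
import cv2
st()
a=bot.read_camera("top")[130:330,200:440]; cv2.imwrite("pics/top1c.png",cv2.resize(a,(720,600),interpolation=cv2.INTER_CUBIC))
a=bot.read_camera("side")[110:310,200:440]; cv2.imwrite("pics/side1c.png",cv2.resize(a,(720,600),interpolation=cv2.INTER_CUBIC))
```

```text
t 2.6 printer x,y,z mm [-137.7    0.4  141.9] rpy [3.141 0.    1.776] Fpr [0.46 0.47 0.99] w -0.0002 q [-0.08  0.26  1.83  0.    1.06 -0.29]
```

View pics/side1c.png

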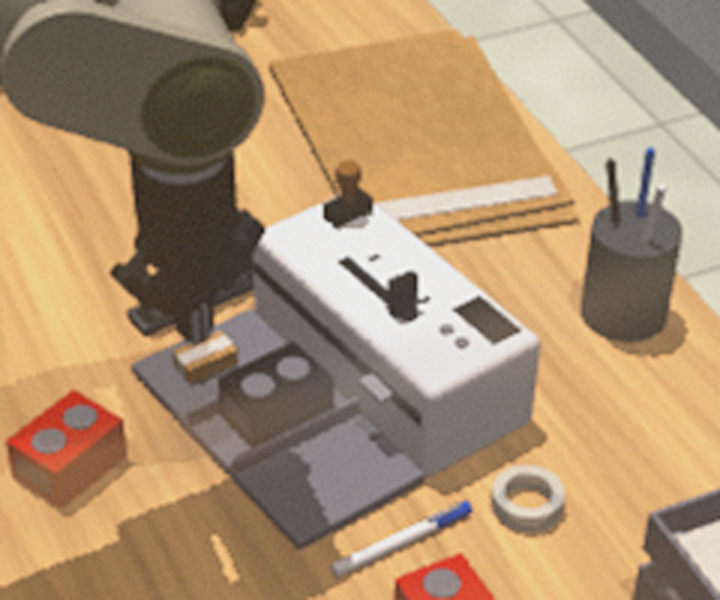

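Emit:
servo_tool --increments '[-1,0,0,40,0,0,0,-1,0,0,40,0,0,0,-1,0,0,30,0,0,0,-1,0,0,0,0,0,0,-1,0,0,0,0,0,0]'

```text
clock: 3.32
eef_pos: [0.4478, 0.0791, 0.0326]
orientation: [3.14, 0.001, 1.774]
ft_force: [0.9, 0.9, 0.3]
grip_width: -0.0002
```

Run:
```python
from h import *
import cv2
st()
a=bot.read_camera("top")[130:330,200:440]; cv2.imwrite("pics/top2c.png",cv2.resize(a,(720,600),interpolation=cv2.INTER_CUBIC))
a=bot.read_camera("side")[110:310,200:440]; cv2.imwrite("pics/side2c.png",cv2.resize(a,(720,600),interpolation=cv2.INTER_CUBIC))
```

```text
t 3.33 printer x,y,z mm [-137.1    0.    32.6] rpy [3.140e+00 1.000e-03 1.774e+00] Fpr [1.06 0.74 0.32] w -0.0002 q [-0.08  0.44  1.92 -0.    0.78 -0.29]
```

View pics/side2c.png

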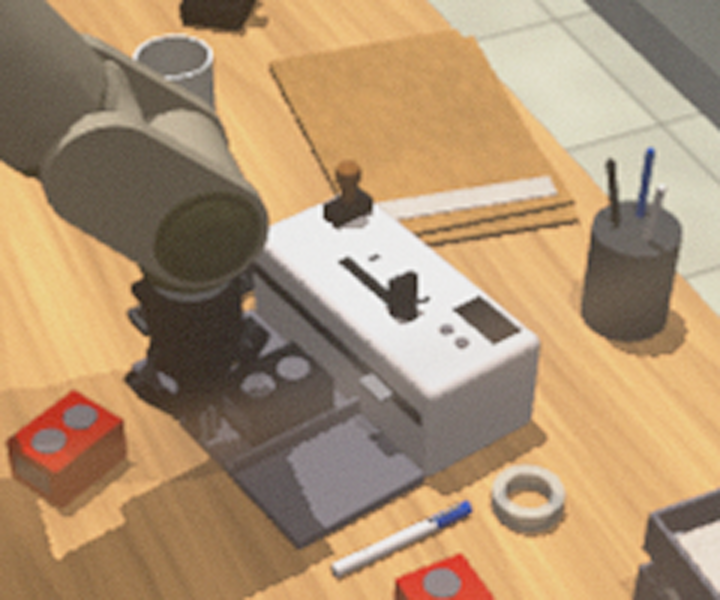

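View pics/top2c.png

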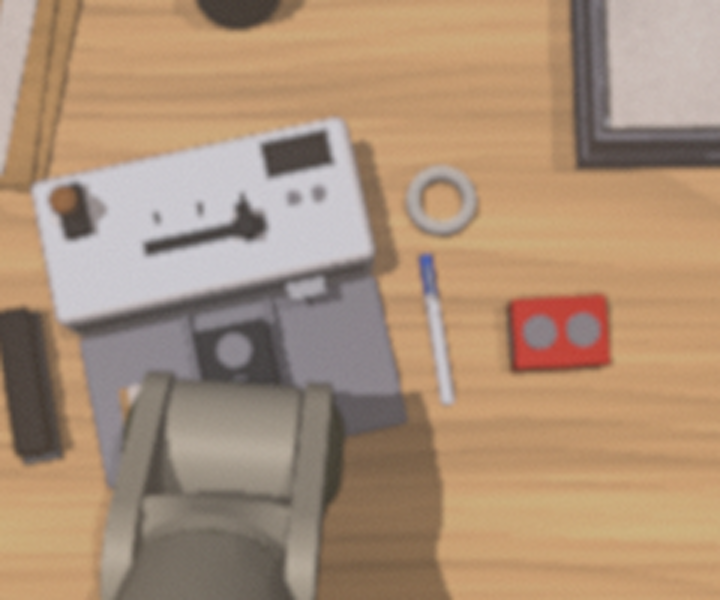

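Emit:
servo_tool --increments '[-1,0,0,0,-0.125,0,0,-1,0,0,0,-0.125,0,0,-1,0,9.7,2.5,0,0,0,-1,0,0,0,0,0,0,-1,0,0,0,0,0,0]'

```text
clock: 4.05
eef_pos: [0.4575, 0.0811, 0.0316]
orientation: [2.891, 0.0, 1.774]
ft_force: [-0.6, -0.2, -0.4]
grip_width: -0.0001
```

Run:
```python
from h import *
import cv2
st()
a=bot.read_camera("side")[160:280,200:344]; cv2.imwrite("pics/side3c.png",cv2.resize(a,(720,600),interpolation=cv2.INTER_CUBIC))
```

```text
t 4.05 printer x,y,z mm [-127.2   -0.    31.6] rpy [2.891 0.    1.774] Fpr [-0.58 -0.05 -0.42] w -0.0001 q [-0.12  0.37  2.08  0.18  0.46 -0.48]
```

View pics/side3c.png

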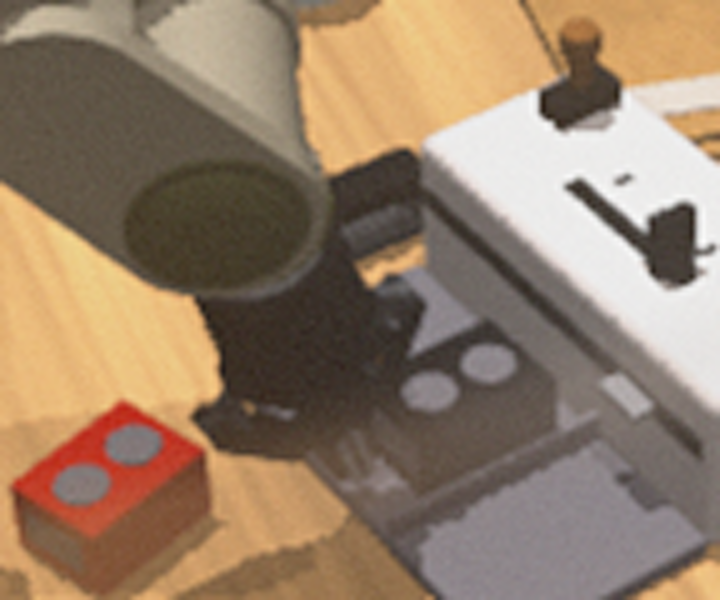

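Emit:
servo_tool --increments '[-1,0,4.8,1.2,0,0,0,-1,0,2.9,0.7,0,0,0,-1,0,2.9,0.7,0,0,0]'

```text
clock: 4.47
eef_pos: [0.4677, 0.0833, 0.0314]
orientation: [2.892, 0.0, 1.774]
ft_force: [-0.1, 0.3, -0.1]
grip_width: -0.0002
```

Emit:
servo_tool --increments '[-1,0,2.9,0.7,0,0,0,-1,0,2.9,0.7,0,0,0]'

```text
clock: 4.72
eef_pos: [0.4733, 0.0845, 0.0314]
orientation: [2.892, -0.0, 1.774]
ft_force: [-1.3, -0.7, 1.4]
grip_width: -0.0002
```

Emit:
servo_tool --increments '[-1,0,2.9,0.7,0,0,0,-1,0,2.9,0.7,0,0,0]'

```text
clock: 4.97
eef_pos: [0.4793, 0.0857, 0.0315]
orientation: [2.892, -0.0, 1.774]
ft_force: [-0.4, -0.3, -1.1]
grip_width: 0.0002
```

Run:
```python
from h import *
import cv2
st()
a=bot.read_camera("side")[160:280,200:344]; cv2.imwrite("pics/side4c.png",cv2.resize(a,(720,600),interpolation=cv2.INTER_CUBIC))
a=bot.read_camera("top")[150:310,210:370]; cv2.imwrite("pics/top4c.png",cv2.resize(a,(600,600),interpolation=cv2.INTER_CUBIC))
```

```text
t 4.97 printer x,y,z mm [-1.049e+02  1.000e-01  3.150e+01] rpy [ 2.892 -0.     1.774] Fpr [-0.46 -0.21 -1.07] w 0.0002 q [-0.11  0.41  2.01  0.16  0.49 -0.44]
```

View pics/side4c.png

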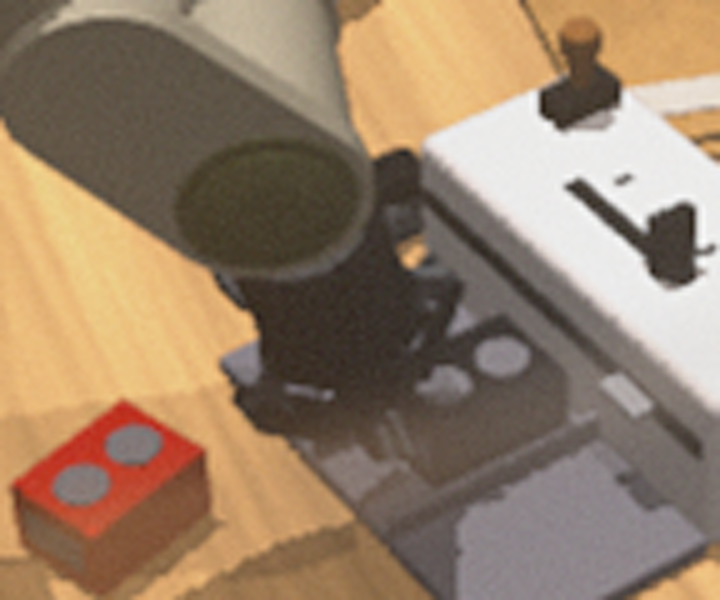

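View pics/top4c.png

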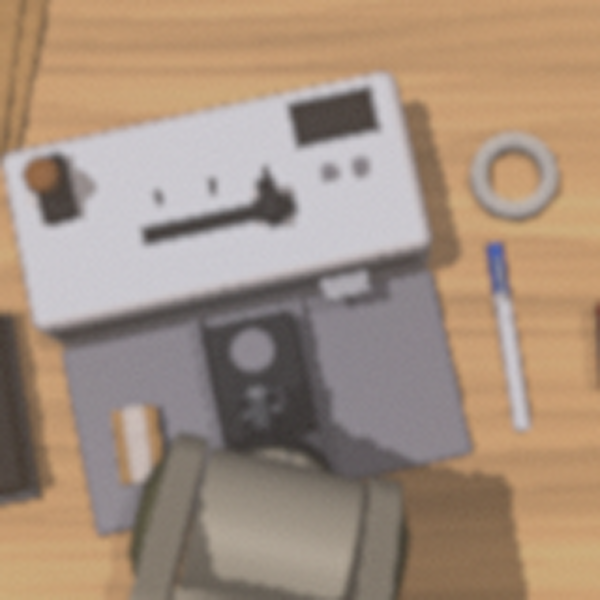

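Emit:
servo_tool --increments '[-1,0,2.9,0.7,0,0,0,-1,0,2.9,0.7,0,0,0,-1,0,1.9,0.5,0,0,0]'

```text
clock: 5.45
eef_pos: [0.4871, 0.0872, 0.0316]
orientation: [2.892, 0.0, 1.774]
ft_force: [-0.9, -0.2, 0.7]
grip_width: 0.0001
```

Emit:
servo_tool --increments '[-1,0,1.9,0.5,0,0,0,-1,0,1.9,0.5,0,0,0]'

```text
clock: 5.7
eef_pos: [0.4908, 0.088, 0.0316]
orientation: [2.892, -0.0, 1.774]
ft_force: [-1.2, -0.7, 0.9]
grip_width: 0.0001
```

Run:
```python
from h import *
import cv2
st()
a=bot.read_camera("side")[160:280,200:344]; cv2.imwrite("pics/side5c.png",cv2.resize(a,(720,600),interpolation=cv2.INTER_CUBIC))
```

```text
t 5.7 printer x,y,z mm [-93.1   0.1  31.6] rpy [ 2.892 -0.     1.774] Fpr [-1.28 -0.4   0.94] w 0.0001 q [-0.1   0.43  1.98  0.15  0.5  -0.43]
```

View pics/side5c.png

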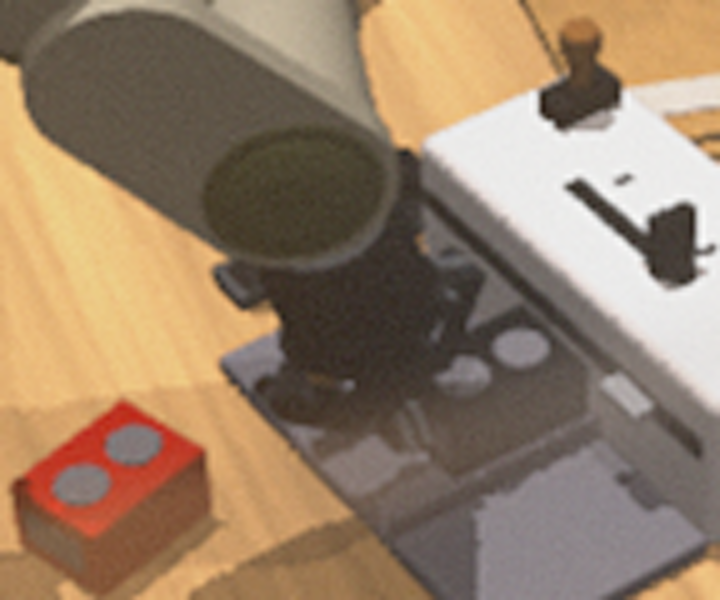

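Emit:
servo_tool --increments '[-1,0,1.9,0.5,0,0,0,-1,0,1.9,0.5,0,0,0]'

```text
clock: 6.0
eef_pos: [0.4931, 0.0888, 0.0312]
orientation: [2.896, -0.001, 1.775]
ft_force: [-17.5, -6.5, 12.5]
grip_width: -0.0001
```

Emit:
servo_tool --increments '[-1,0,1.9,0.5,0,0,0]'

```text
clock: 6.12
eef_pos: [0.4932, 0.0891, 0.0307]
orientation: [2.9, -0.002, 1.775]
ft_force: [-29.0, -12.3, 20.4]
grip_width: 0.0002
```

Emit:
servo_tool --increments '[-1,0,1.9,0.5,0,0,0]'

```text
clock: 6.25
eef_pos: [0.4933, 0.0894, 0.0303]
orientation: [2.904, -0.003, 1.776]
ft_force: [-41.5, -17.1, 29.5]
grip_width: 0.0003
```

Emit:
servo_tool --increments '[-1,0,1,0.2,0,0,0]'

```text
clock: 6.38
eef_pos: [0.4932, 0.0897, 0.0299]
orientation: [2.907, -0.003, 1.776]
ft_force: [-43.6, -17.2, 32.4]
grip_width: 0.0
```

Emit:
servo_tool --increments '[-1,0,1,0.2,0,0,0]'

```text
clock: 6.5
eef_pos: [0.4933, 0.0897, 0.0299]
orientation: [2.909, -0.003, 1.776]
ft_force: [-50.2, -21.0, 39.6]
grip_width: -0.0001
```

Run:
```python
from h import *
import cv2
st()
a=bot.read_camera("side")[160:280,200:344]; cv2.imwrite("pics/side6c.png",cv2.resize(a,(720,600),interpolation=cv2.INTER_CUBIC))
```

```text
t 6.5 printer x,y,z mm [-90.3   1.2  29.9] rpy [ 2.909 -0.003  1.776] Fpr [-53.44 -10.36  39.64] w -0.0001 q [-0.09  0.44  1.96  0.14  0.52 -0.41]
```

View pics/side6c.png

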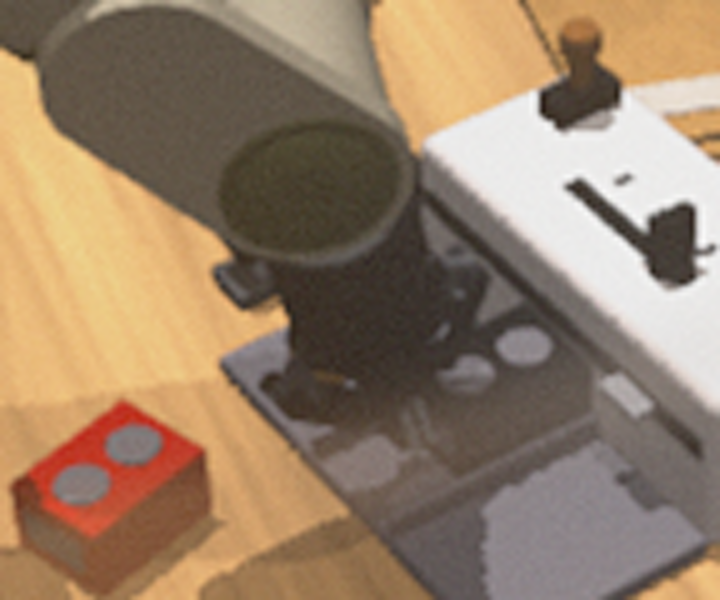

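Emit:
servo_tool --increments '[-1,0,-3.9,-1,0,0,0,-1,0,-3.9,-1,0,0,0,-1,0,-20,-5,0,0,0,-1,0,-20,-5,0,0,0,-1,0,0,-40,0,0,0,-1,0,0,-40,0,0,0,-1,0,0,0,0,0,0]'

```text
clock: 7.42
eef_pos: [0.4342, 0.0758, 0.1115]
orientation: [2.885, 0.002, 1.774]
ft_force: [0.4, 0.1, -0.2]
grip_width: -0.0002
```

Run:
```python
from h import *
import cv2
st()
a=bot.read_camera("side")[160:280,200:344]; cv2.imwrite("pics/side7c.png",cv2.resize(a,(720,600),interpolation=cv2.INTER_CUBIC))
a=bot.read_camera("top")[150:310,210:370]; cv2.imwrite("pics/top7c.png",cv2.resize(a,(600,600),interpolation=cv2.INTER_CUBIC))
```

```text
t 7.42 printer x,y,z mm [-151.    -0.5  111.5] rpy [2.885e+00 2.000e-03 1.774e+00] Fpr [ 0.41  0.05 -0.17] w -0.0002 q [-0.15  0.16  2.08  0.14  0.67 -0.45]
```

View pics/side7c.png

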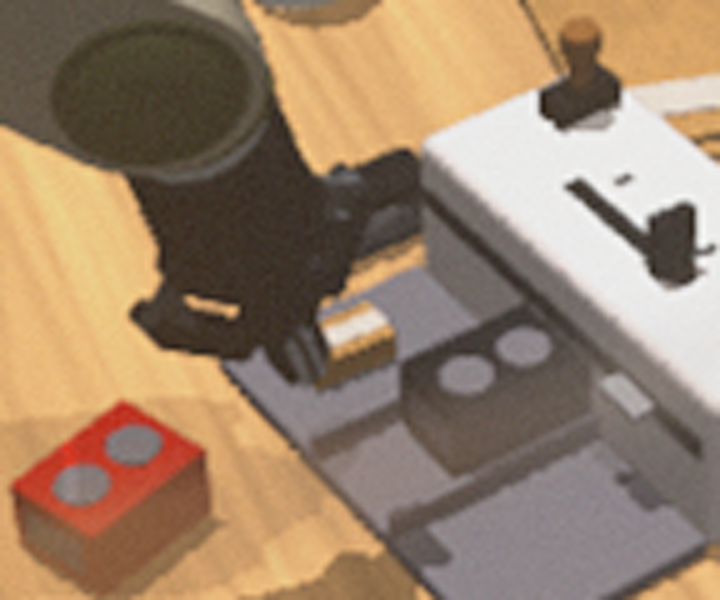

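View pics/top7c.png

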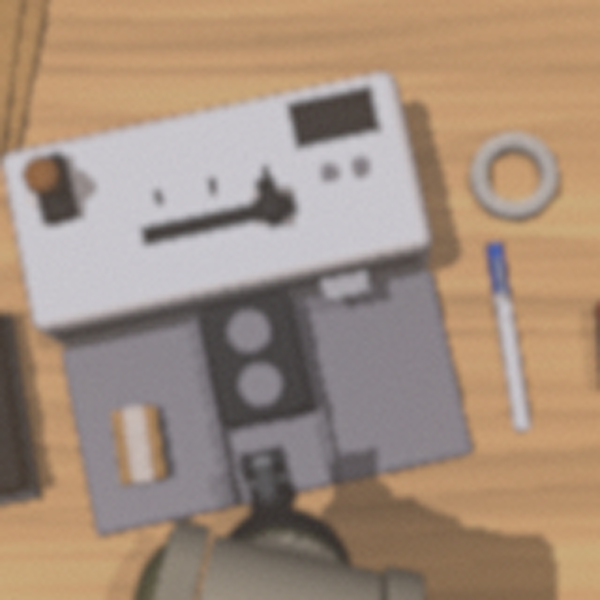

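Run:
```python
from h import *
c,s=np.cos(O[2]),np.sin(O[2])
def pr(P): d=P[:2]-O[:2]; return np.round(1e3*np.array([c*d[0]+s*d[1],-s*d[0]+c*d[1]]),1)
def t7(u,v): return (210+(u+.5)/3.75-.5,150+(v+.5)/3.75-.5)
def s7(u,v): return (200+(u+.5)/5-.5,160+(v+.5)/5-.5)
for uv in ((228,428),(317,411)): print("front top",pr(onz("top",t7(*uv),.057)))
for uv in ((400,371),(455,431)): print("side",pr(onz("side",s7(*uv),.057)))
print("disc",pr(onz("top",tc(235,440),.057)),pr(onz("top",tc(243,483),.057)),pr(onz("top",t7(250,330),.057)),pr(onz("top",t7(260,384),.057)))
print("predict corners home top", proj("top",[w(O,(-.08,.03,.057)),w(O,(-.08,-.03,.057))]))
print("slot ends/deck front edges", [pr(onz("top",t7(*u),.012)) for u in ((98,535),(472,450))],[pr(onz("side",s7(*u),.012)) for u in ((225,365),)])
```

```text
front top [-81.4  26.8]
front top [-82.9 -32.1]
side [-81.2  23.1]
side [-83.2 -29. ]
disc [-43.3   0. ] [-79.3   0.9] [-21.3  -0.3] [-57.6   0.6]
predict corners home top [[269.05123036 263.50191666]
 [293.07214276 258.24459632]]
slot ends/deck front edges [array([-128.7,  130.4]), array([-127. , -127.8])] [array([-128.7,  122.2])]
```

Run:
```python
from h import *
import cv2
def box(o,x0,x1,y0,y1,z0,z1): return [w(o,(x,y,z)) for z in(z0,z1) for x,y in((x0,y0),(x1,y0),(x1,y1),(x0,y1))]
for n,(a,b,c,d),k in (("side",(170,290,240,360),5),("top",(210,290,210,330),5)):
    im=bot.read_camera(n)[a:b,c:d]; im=cv2.convertScaleAbs(cv2.resize(im,None,fx=k,fy=k,interpolation=cv2.INTER_CUBIC),alpha=1.6)
    raw=im.copy()
    for bx,col in ((box(O,-.08,0,-.03,.03,.012,.057),(0,255,255)),(box(O,-.13,0,-.13,.13,0,.012),(0,255,0)),(box(O,0,.12,-.13,.13,0.012,.1),(255,0,0))):
        p=((proj(n,bx)-[c,a]+.5)*k-.5); q=(p*16).round().astype(int)
        for i in range(4):
            for e,f in ((i,(i+1)%4),(4+i,4+(i+1)%4),(i,i+4)):
                cv2.line(im,tuple(map(int,q[e])),tuple(map(int,q[f])),col,1,cv2.LINE_AA,4)
    cv2.imwrite(f"pics/ov_{n}.png",im); cv2.imwrite(f"pics/raw_{n}.png",raw)
```

```text
(no output)
```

View pics/ov_side.png

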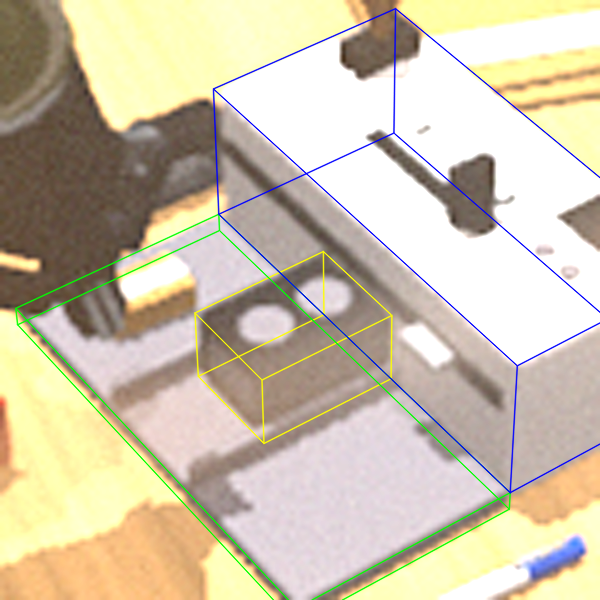

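View pics/ov_top.png

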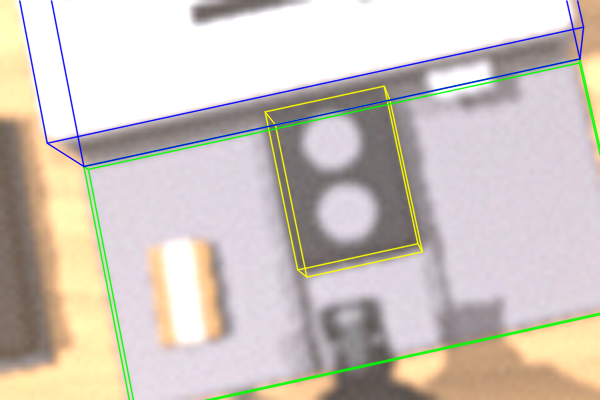

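View pics/raw_side.png

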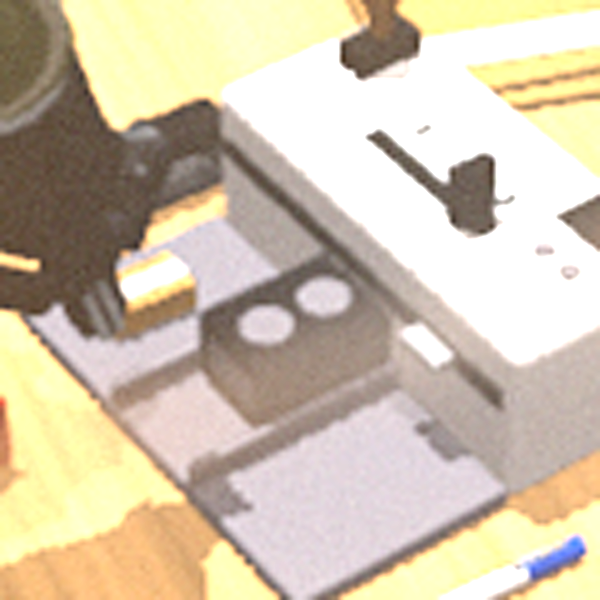

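Emit:
servo_tool --increments '[-1,0,0,-45,0.125,0,0,-1,0,0,-45,0.125,0,0,-1,-14,39,0,0,0,0,-1,-14,39,0,0,0,0,-1,-14,39,0,0,0,0,-1,-14,39,0,0,0,0,-1,-16,39,0,0,0,0,-1,0,0,0,0,0,0,-1,0,0,0,0,0,0]'

```text
clock: 8.75
eef_pos: [0.6214, 0.0417, 0.1959]
orientation: [-3.139, -0.001, 1.774]
ft_force: [0.0, -0.3, 0.2]
grip_width: -0.0001
```

```bash
python3 -c "
from h import *
st()"
```

```text
t 8.75 printer x,y,z mm [ 25.4 -71.7 195.9] rpy [-3.139e+00 -1.000e-03  1.774e+00] Fpr [-0.05 -0.25  0.21] w -0.0001 q [-0.12  0.56  1.23  0.    1.36 -0.32]
```

Emit:
servo_tool --increments '[-1,0,20,20,0,0,0,-1,0,0,25,0,0,0,-1,0,0,25,0,0,0,-1,0,0,14,0,0,0,-1,0,0,0,0,0,0,-1,0,0,0,0,0,0]'

```text
clock: 9.5
eef_pos: [0.6419, 0.0456, 0.1144]
orientation: [3.14, 0.001, 1.774]
ft_force: [0.3, 0.3, 1.4]
grip_width: -0.0001
```

Run:
```python
from h import *
import cv2
st()
a=bot.read_camera("side")[140:260,260:404]; cv2.imwrite("pics/side8c.png",cv2.resize(a,(720,600),interpolation=cv2.INTER_CUBIC))
```

```text
t 9.5 printer x,y,z mm [ 46.2 -72.1 114.4] rpy [3.140e+00 1.000e-03 1.774e+00] Fpr [0.34 0.19 1.4 ] w -0.0001 q [-0.11  0.67  1.25  0.    1.21 -0.31]
```

View pics/side8c.png

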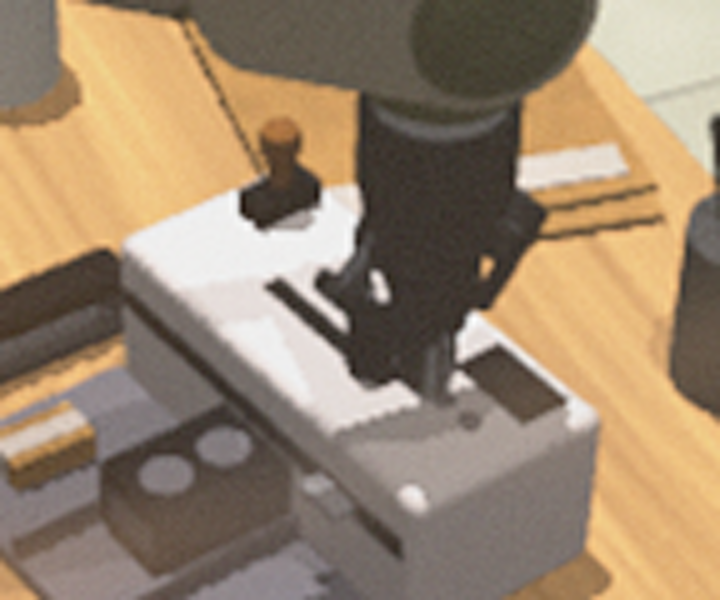

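Emit:
servo_tool --increments '[-1,10,0,3,0,0,0,-1,6,0,0,0,0,0,-1,6,0,0,0,0,0,-1,6,0,0,0,0,0,-1,6,0,0,0,0,0]'

```text
clock: 10.18
eef_pos: [0.6349, 0.0777, 0.1104]
orientation: [3.141, 0.003, 1.773]
ft_force: [-0.4, -5.4, 1.5]
grip_width: 0.0001
```

Run:
```python
from h import *
import cv2
st()
a=bot.read_camera("side")[140:260,260:404]; cv2.imwrite("pics/side9c.png",cv2.resize(a,(720,600),interpolation=cv2.INTER_CUBIC))
```

```text
t 10.18 printer x,y,z mm [ 45.9 -39.1 110.4] rpy [3.141e+00 3.000e-03 1.773e+00] Fpr [-1.46 -5.19  1.46] w 0.0001 q [-0.06  0.67  1.27 -0.    1.2  -0.26]
```

View pics/side9c.png

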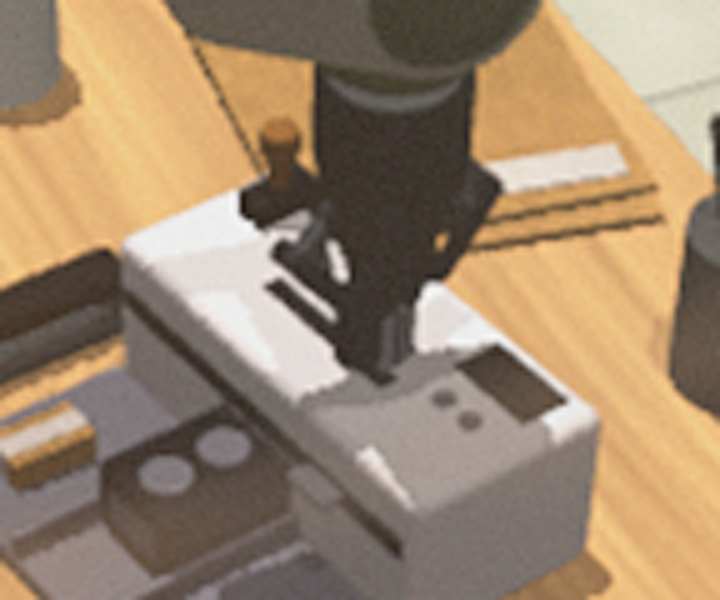

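Emit:
servo_tool --increments '[-1,6,0,0,0,0,0,-1,6,0,0,0,0,0,-1,6,0,0,0,0,0,-1,6,0,0,0,0,0,-1,6,0,0,0,0,0,-1,6,0,0,0,0,0,-1,6,0,0,0,0,0,-1,4,0,0,0,0,0]'

```text
clock: 11.22
eef_pos: [0.6253, 0.124, 0.1102]
orientation: [-3.141, 0.0, 1.774]
ft_force: [-0.4, -0.9, 0.0]
grip_width: -0.0001
```

Run:
```python
from h import *
import cv2
st()
a=bot.read_camera("side")[140:260,240:384]; cv2.imwrite("pics/side10c.png",cv2.resize(a,(720,600),interpolation=cv2.INTER_CUBIC))
```

```text
t 11.22 printer x,y,z mm [ 45.8   8.1 110.2] rpy [-3.141  0.     1.774] Fpr [-0.56 -0.81  0.02] w -0.0001 q [ 0.01  0.66  1.28 -0.    1.2  -0.19]
```

View pics/side10c.png

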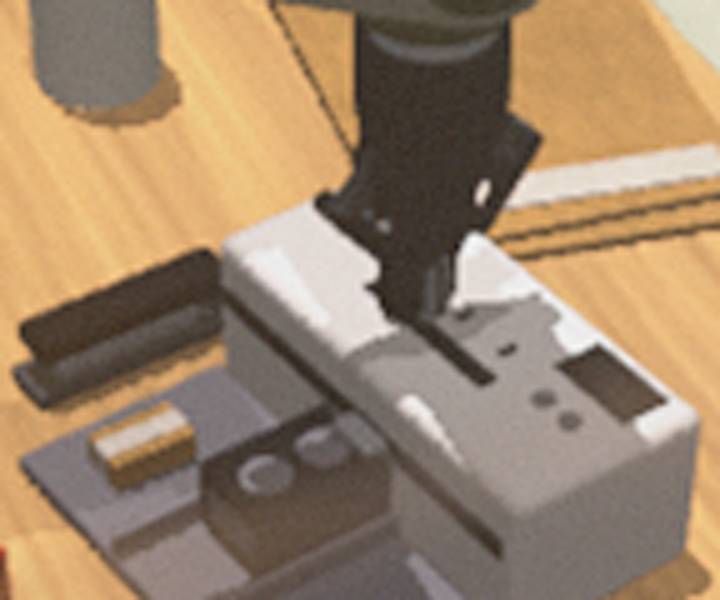

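Emit:
servo_tool --increments '[-1,3,0,0,0,0,0,-1,3,0,0,0,0,0,-1,2,0,0,0,0,0]'

```text
clock: 11.65
eef_pos: [0.6237, 0.1321, 0.1101]
orientation: [3.142, -0.0, 1.774]
ft_force: [1.0, 0.6, 1.3]
grip_width: 0.0001
```

Emit:
servo_tool --increments '[-1,2,0,0,0,0,0,-1,0,0,0,0,0,0]'

```text
clock: 11.9
eef_pos: [0.6233, 0.1338, 0.1102]
orientation: [3.142, -0.0, 1.774]
ft_force: [0.0, 0.4, 0.2]
grip_width: 0.0001
```

```bash
python3 -c "
from h import *
st()"
```

```text
t 11.9 printer x,y,z mm [ 45.9  18.1 110.2] rpy [ 3.142 -0.     1.774] Fpr [0.1  0.39 0.15] w 0.0001 q [ 0.03  0.67  1.28  0.    1.2  -0.18]
```

Emit:
servo_tool --increments '[-1,2,0,0,0,0,0,-1,0,0,0,0,0,0]'

```text
clock: 12.15
eef_pos: [0.6229, 0.1357, 0.1102]
orientation: [3.142, -0.0, 1.774]
ft_force: [-0.2, 0.0, 0.5]
grip_width: -0.0
```

Emit:
servo_tool --increments '[-1,2,0,0,0,0,0,-1,0,0,0,0,0,0]'

```text
clock: 12.4
eef_pos: [0.6228, 0.1363, 0.1102]
orientation: [-3.142, 0.002, 1.773]
ft_force: [0.2, -6.9, 0.5]
grip_width: -0.0001
```

Run:
```python
from h import *
import cv2
st()
a=bot.read_camera("side")[140:260,240:384]; cv2.imwrite("pics/side11c.png",cv2.resize(a,(720,600),interpolation=cv2.INTER_CUBIC))
```

```text
t 12.4 printer x,y,z mm [ 45.9  20.6 110.2] rpy [-3.142e+00  2.000e-03  1.773e+00] Fpr [-1.23 -6.82  0.47] w -0.0001 q [ 0.03  0.67  1.28 -0.    1.2  -0.17]
```

View pics/side11c.png

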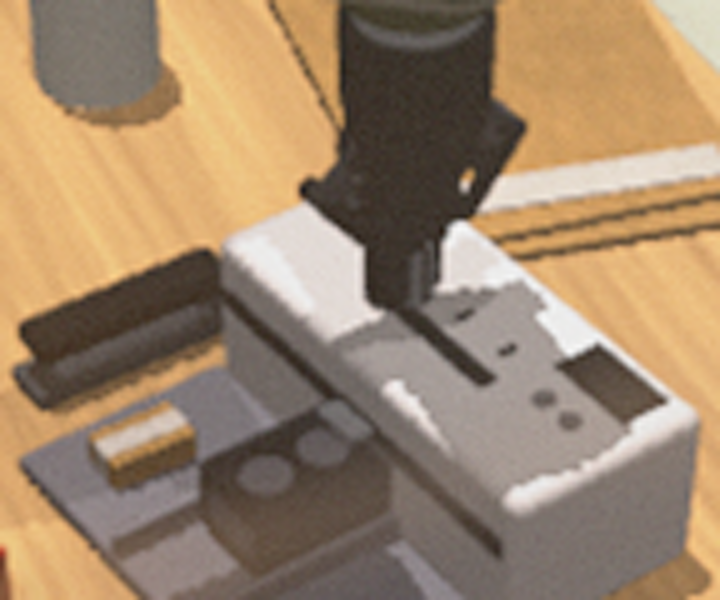

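Emit:
servo_tool --increments '[-1,2,0,0,0,0,0,-1,0,0,0,0,0,0,-1,0,0,0,0,0,0]'

```text
clock: 12.82
eef_pos: [0.6228, 0.1363, 0.1103]
orientation: [-3.141, 0.005, 1.773]
ft_force: [2.0, -14.9, -0.1]
grip_width: -0.0002
```

Emit:
servo_tool --increments '[-1,-6,0,0,0,0,0,-1,-14,0,0,0,0,0,-1,0,0,-40,0,0,0,-1,0,0,-50,0,0,0,-1,0,-50,-20,0,0,0,-1,0,-60,0,0,0,0,-1,0,-60,0,0,0,0,-1,0,-60,0,0,0,0,-1,0,0,0,0,0,0,-1,0,0,0,0,0,0]'

```text
clock: 14.08
eef_pos: [0.4016, 0.0733, 0.2208]
orientation: [3.14, 0.0, 1.773]
ft_force: [0.5, -0.5, 0.3]
grip_width: 0.0001
```

Run:
```python
from h import *
import cv2
st()
for n,(a,b,c,d),k in (("side",(140,280,220,388),4),("top",(150,300,190,370),4)):
    im=bot.read_camera(n); cv2.imwrite(f"pics/{n}12.png",im); cv2.imwrite(f"pics/{n}12c.png",cv2.resize(im[a:b,c:d],None,fx=k,fy=k,interpolation=cv2.INTER_CUBIC))
for y in(0,.035): print(proj("top",w(O,(.045,y,.137))),proj("side",w(O,(.045,y,.137))))
```

```text
t 14.07 printer x,y,z mm [-183.4    3.7  220.8] rpy [3.14  0.    1.773] Fpr [ 0.37 -0.59  0.35] w 0.0001 q [-0.11  0.06  1.83  0.    1.25 -0.31]
[[267.31032478 205.10691391]] [[325.53630188 195.44897743]]
[[252.42543996 208.30467955]] [[317.25194575 188.34134905]]
```

View pics/side12c.png

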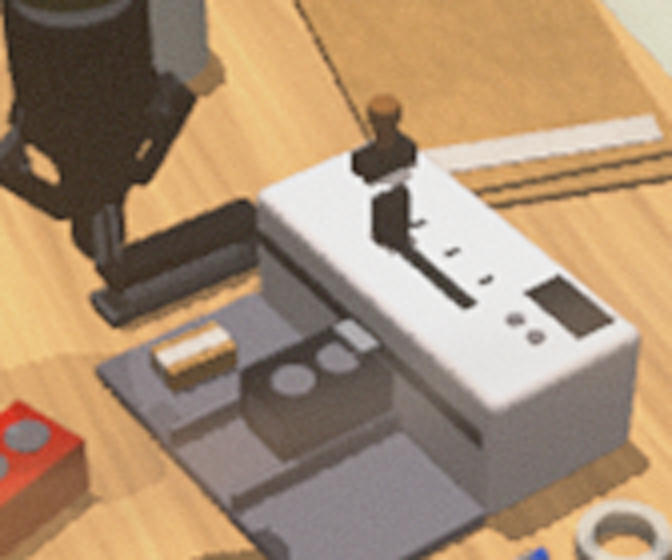

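View pics/top12c.png

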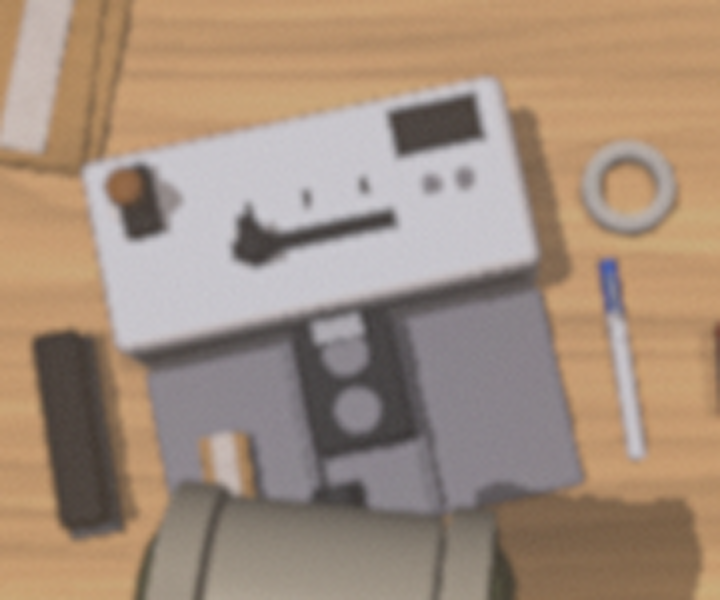

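Emit:
servo_tool --increments '[-1,50,-5,-10,0,0,0,-1,55,-5,-10,0,0,0,-1,55,-5,0,0,0,0,-1,55,0,0,0,0,0,-1,55,0,0,0,0,0,-1,50,0,0,0,0,0,-1,0,0,0,0,0,0]'

```text
clock: 15.05
eef_pos: [0.3211, 0.3867, 0.2392]
orientation: [-3.14, 0.0, 1.778]
ft_force: [-0.1, 0.5, 0.2]
grip_width: -0.0002
```

Run:
```python
from h import *
import cv2
st()
for n,(a,b,c,d),k in (("side",(180,290,230,370),5),("top",(200,310,210,350),5)):
    im=np.mean([bot.read_camera(n).astype(float) for _ in range(5)],0); np.save(n+"13.npy",im)
    cv2.imwrite(f"pics/{n}13c.png",cv2.convertScaleAbs(cv2.resize(im[a:b,c:d],None,fx=k,fy=k,interpolation=cv2.INTER_CUBIC),alpha=1.3))
```

```text
t 15.05 printer x,y,z mm [-198.9  326.9  239.2] rpy [-3.14   0.     1.778] Fpr [-0.01  0.49  0.15] w -0.0002 q [0.64 0.26 1.55 0.   1.34 0.44]
```

View pics/side13c.png

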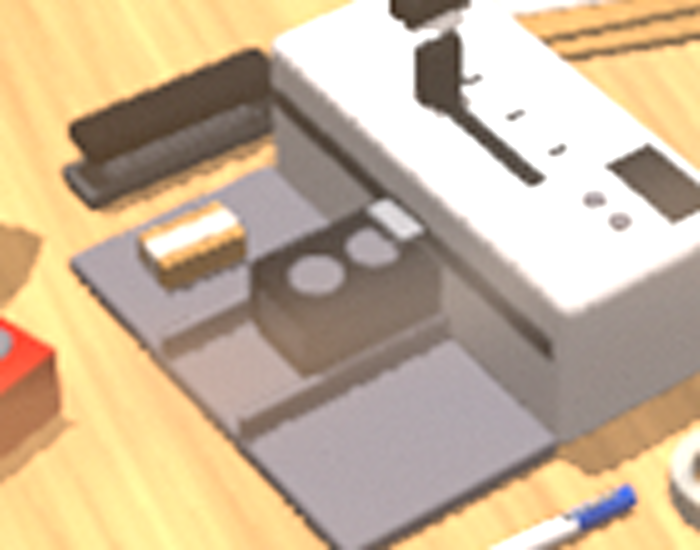

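View pics/top13c.png

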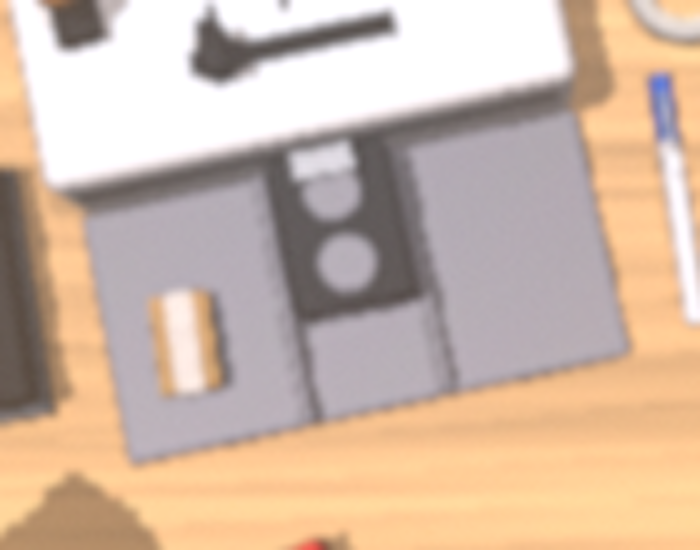

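Run:
```python
from h import *
c,s=np.cos(O[2]),np.sin(O[2])
def pr(P): d=P[:2]-O[:2]; return np.round(1e3*np.array([c*d[0]+s*d[1],-s*d[0]+c*d[1]]),1)
t=lambda u,v:(210+(u+.5)/5-.5,200+(v+.5)/5-.5)
q=lambda u,v:(230+(u+.5)/5-.5,180+(v+.5)/5-.5)
print("deck",pr(onz("top",t(132,464),.012)),pr(onz("top",t(630,352),.012)))
print("front foot z.012",pr(onz("top",t(305,320),.012)),pr(onz("top",t(424,297),.012)))
print("same at z.057",pr(onz("top",t(305,320),.057)),pr(onz("top",t(424,297),.057)))
print("side: deck",pr(onz("side",q(72,263),.012)),pr(onz("side",q(342,550),.012)),"front top",pr(onz("side",q(253,270),.057)),pr(onz("side",q(313,330),.057)),"rear right top",pr(onz("side",q(440,268),.057)))
```

```text
deck [-129.1  129.9] [-127.9 -127.8]
front foot z.012 [-76.6  30. ] [-78.1 -31.5]
same at z.057 [-81.   26.4] [-82.5 -32.8]
side: deck [-129.2  124.4] [-128.6 -124.8] front top [-79.6  22.8] [-79.6 -30.7] rear right top [ -1.9 -31.4]
```

Run:
```python
from h import *
st(); print(bot.close_job())
```

```text
t 15.55 printer x,y,z mm [-198.7  323.7  240.3] rpy [ 3.141 -0.     1.773] Fpr [-0.54  0.19 -0.13] w -0.0001 q [ 0.64  0.25  1.55 -0.    1.34  0.44]
the job is handed in; nothing more can be done
None
```

I pushed the cassette home, then moved the lock lever left past its first detent to the second stop. I handed the job in at 15.6 s, with the arm clear of everything; no verdict was reported.

**Cassette:**
- The push ended at a hard stop, where the wrist force rose to about 66 N. That is under the 120 N limit, but more than I intended because I sent several steps at once.
- Corrected for a 1–1.5 mm offset seen at the deck edge, the cassette's front face is 79 to 81 mm before the housing, against 80 mm when fully home.
- An earlier top-view reading gave 82 to 83 mm. I put that down to reading the foot of the front face as its top edge.
- It lay flat in the last pictures, and I saw no tipping.

**Lever:**
- It met a rigid end stop, with 15 N of push and no further movement.
- It stayed there after I let go. In the last pictures it stands at the left end of its slot, about 1 to 2 pixels from where the second stop should appear, and the keeper is over the cassette.
- The stop came about 2 mm further along than I had calculated, which fits the uncertainty in the printer's position.

**Other items:** The stapler, staple box, stamp, pen and tape roll look unmoved in the last pictures. I did not check the mug and sanitiser again, but the arm did not go near them.

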